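# Clamp a tongued batten in the ratchet vice beside the saw

### The arm

A 6-joint arm with a two-finger parallel gripper is mounted at the origin on the work surface. World frame = base frame: x ahead of the robot, y to its left, z up, the work surface at z = 0. Lengths are in m, angles in rad, forces in N, time in s.
With the tool pointing down it reaches from about 0.325 to 0.9 m from the base axis. Payload 3.5 kg.
Tool frame: the origin (TCP) lies at the very end of the fingers, on their centre line; the grasp point (between the pads) lies behind it (env.grasp_offset is the z of the grasp point in the tool frame, in m); z points along the fingers, y is the line along which they close (so a half turn about z gives the same grasp; the last joint's range is limited). The gripper opens to 85 mm and grips with 20 to 120 N. Pads are 22 mm wide; open, the fingers measure 114 mm over their backs; the gripper's body (76 mm by 85 mm) begins 54 mm behind the grasp point. The pads swing forward as they close: fully open they stand 13 mm farther back than shut.
Start: joints at [1.156, 0.276, -0.026, 1.268, 0, 1.467], TCP at [0.192, 0.595, 0.231] pointing down, gripper open.
Joint ranges: [-3.12, 3.12], [-0.85, 1.88], [-1.08, 1.24], [-1.95, 2.15], [-1.57, 1.53], [-3.14, 3.14]. Speed limits (rad/s): [2.57, 2.57, 3.14, 3.14, 3.14, 3.14].

### API

Orientations are given as a unit quaternion [x, y, z, w].
In Python, from workcell import env, cams, job gives the robot as it stands.
- The arm moves only by the tool jog_arm, never from a script. Its argument "increments" is a list of rows, each a list of 7 numbers: the opening, from -1 (shut) to 1 (fully open), then the shift along the world's x, y, z normalised to -1 to 1, where 1 is 15 cm, then the turn, a rotation vector about the world's x, y, z normalised to -1 to 1, where 1 is 30 degrees. A call has 1 to 20 rows; each row is the pose to reach, as a shift and turn from the pose commanded when the call began; what a row does not reach only later rows make up. A row lasts 1/12 s, in which the tool goes at most 41.7 mm and 7.16 degrees, less where a joint would pass 70% of its speed; a pose out of reach is approached as far as the arm can. A call with a number of a shift or a turn outside -1 to 1 is refused whole. A call with a gripper value outside its range is refused whole. The fingers move at their own pace and stop on an object; the grip force is fixed at half the most. Time passes only in rows, so rows that repeat a pose let the fingers close. It gives the time, the measured TCP pose, the force, the opening and the grip force at its end, in the units of the state.
- env.sense(): the state, without advancing time (a new reading comes with each control period).
- cams.camera(name): name is "side" or "top"; returns a dict with "image" (420x560x3 uint8, red, green, blue), "z_map" (420x560 float32, m along the optical axis (not along the pixel's ray), 0 where there is no reading), "fovy" (degrees; the focal length in pixels is half the picture's height over the tangent of half this angle, whatever the lens; pixels are square), "cx", "cy" (the principal point, pixels), "camera_from_world" (4x4, takes a point from world to camera coordinates). Camera axes: x right, y up, looking along -z (the intrinsics and any distortion apply to the point x, -y, -z); pixel columns grow to the right and rows downward; lengths in m; the calibration is good to about 2 mm. A picture is of the moment at which its call begins.
- job.hand_in(): hands the job in; it is judged then, once.
The state is a dict: "clock": time; "q": joint angles; "joint_velocities": joint speeds; "joint_torque": joint torques, N m; "eef_pos": TCP position; "tcp_rot": TCP orientation; "contact_force": force on the tool from outside, world axes, zero at the start; "torque": the same for the moment, N m; "opening": finger opening in m; "gripper_force": force on a finger pad.
Only numpy, scipy, OpenCV 4.12 (cv2) and the standard library are available. Lean on these libraries where they do the work, as an engineer would, in place of code of your own. Each camera call takes 0.05 s, during which the arm holds its last target. There are 200 camera calls.

### The job

The ratchet vice is closed too far to take the dark tongued batten. Flip the red-knobbed pawl lever over so that the teeth let go, draw the movable jaw back, and lay the dark batten flat between the jaws, tongue up, its length across the vice and centred on it. Then slide the jaw up snug against it, so that the batten is held square against the fixed jaw, with the pawl flipped back into the teeth so that the jaw cannot back off, and leave everything else where it stands.

Things in the scene. Friction and masses are not known exactly. Their poses are not given: they have to be found in the camera images.
- vice: Ratchet vice fixed on the table: base 340 x 90 mm, two aluminium rails (tops at z = 20 mm), a toothed rack (10 mm pitch) in the groove between them, below the rail tops. Origin: centre of the underside. +x = closing direction, z up. The blue fixed jaw is at the +x end: clamping face at x = 120 mm, 32 mm thick, 90 mm wide, top at z = 44 mm. Position and yaw vary.
- jaw (a joint): Travel of the blue movable jaw along the vice's +x, m: 0 = fully open, 0.090 = most closed. Gap between the jaws = 0.095 - value; its face is at vice x = 0.025 + value. About 3 N of drag; stays where left. With the pawl in the teeth it moves only in the closing direction, clicking over the teeth; with the pawl flipped over, both ways.
- jaw_face (a point): Centre of the movable jaw's clamping face, at the height of the rail tops. The jaw body reaches from this face 110 mm back (-x of the vice), is 90 mm wide, its top 44 mm above the table at the face and 41 mm behind it.
- jaw_post (a point): Top of the yellow upright post by which the jaw is pushed or pulled: 18 mm thick, round, standing free from 36 mm to 98 mm above the table, 70 mm behind the jaw's face and 60 mm to the vice's -y side of its middle.
- pawl (a joint): Angle of the pawl lever, rad. 0 (to 0.25 while riding on a tooth): in the teeth, lever leaning 0.65 rad from upright away from the fixed jaw. 1.3: flipped over, pawl clear, lever leaning 0.65 rad from upright toward the fixed jaw. Over-centre: it falls by its own weight to the side of upright (0.65) it is left on and stays. Under 1 N at the knob flips it.
- pawl_knob (a point): Centre of the red ball (22 mm) at the end of the pawl lever, a 10 mm rod that travels with the jaw. Pivot: 60 mm behind the jaw's face on the vice's middle line, 32 mm above the table, axis along the vice's y. Ball 65 mm from the pivot: 84 mm above the table resting on either side, 97 mm when upright.
- seat (a point): Where the middle of the batten's underside belongs when clamped: on the rails, against the fixed jaw (22 mm from its face), middle of the vice; its axes are the vice's.
- batten: The dark brown wooden batten to clamp, loose, about 0.11 kg: foot 90 mm long (x), 44 wide (y), 28 high, with a tongue 20 wide and 26 high along the middle of its top, full length (54 high in all). Origin: centre of the underside, z up. Starts flat, tongue up, at any of three places; alike both ways round. Clamped across its 44 mm width, length along the vice's y.
- batten_pale: Bystander: the same batten in pale wood. Origin: centre of the underside.
- block_pale: Bystander: plain pale block 90 x 44 x 30 mm. Origin: centre of the underside.
- glue: Bystander: upright yellow glue bottle, 54 mm diameter, 180 mm high. Origin: centre of its foot.
- spray: Bystander: upright green spray can, 52 mm diameter, 190 mm high, near the fixed-jaw end of the vice. Origin: centre of its foot.
- mug: Bystander: white mug, 76 mm diameter, 90 mm high, handle on its +y side. Origin: centre of its foot.
- tape: Bystander: yellow tape measure 70 x 34 x 62 mm standing on edge. Origin: centre of its underside.
- screwbox: Bystander: blue open box 110 x 80 x 45 mm. Origin: centre of its underside.
- driver: Bystander: screwdriver lying flat.

How it is judged:
On the way, in this order (a step that is already met when the one before it is completed fails the run):
1. the pawl lever is flipped over, out of the teeth (value of joint pawl above 1 rad), for 0.2 s.
2. the jaw is drawn back far enough to take the batten (gap over 46 mm) (value of joint jaw below 0.049 m), for 0.1 s.
3. the dark batten lies flat on the rails between the jaws, tongue up, across the vice (z of batten in the frame of vice between 0.016 and 0.024 m and y of batten in the frame of vice between -0.015 and 0.015 m and angle between batten's own z axis and vertical below 0.1 rad and angle between the x axis of batten and the y axis of vice, either way round below 0.12 rad and x of batten in the frame of vice above 0.04 m), for 0.2 s.
At the end, for the whole second after the job is handed in: Dark batten released and at rest on the rails, tongue up, against the fixed jaw (within 4 mm), centred across the vice (15 mm) and square to it (0.12 rad); movable jaw up against it (gap under 47 mm); pawl lever back on the engaged side (below 0.35 rad) (z of batten in the frame of vice between 0.016 and 0.024 m and y of batten in the frame of vice between -0.015 and 0.015 m and angle between batten's own z axis and vertical below 0.1 rad and angle between the x axis of batten and the y axis of vice, either way round below 0.12 rad and x of batten in the frame of vice between 0.094 and 0.102 m and value of joint jaw above 0.048 m and value of joint pawl below 0.35 rad and linear speed of batten below 0.02 m/s); the robot touches nothing.
It fails at once if another thing on the bench is moved by more than 30 mm or tipped over (distance of any of batten_pale, block_pale, glue, spray, mug, tape, screwbox, driver from where it was at the start of the episode above 0.03 m or angle between any of batten_pale, block_pale, glue, spray, mug, tape, screwbox's own z axis and vertical above 0.5 rad).
It also fails if it takes over 64 s, if anything falls off the work surface, if the arm or the gripper's body presses on something with over 40 N, if the wrist force passes 120 N, or if a joint passes its speed limit or range.

## Working session

There is one attempt and no reset: what is moved stays moved. The work goes in short steps, Python scripts to look and compute and a tool call to move; the robot and the scene stay as the last step left them, time stands still between calls to the robot, and variables do not carry over. Pictures are saved under pics/ and viewed, at most 10 in all, crops included, and the job is handed in when it is done.

Besides the shell and the picture viewer there is one more tool, called after "Emit:" as a command line: name --pt "numbers of a row" for each row, then --argument value for the rest. jog_arm: Moves the arm, as the interface text tells. Scaled input: -1 to 1 covers 15 cm each way for a shift and 30 degrees each way for a turn. Its arguments: {"type":"object","properties":{"increments":{"type":"array","items":{"type":"array","items":{"type":"number","minimum":-1,"maximum":1}}}},"required":["increments"]}

```bash
ls; mkdir -p pics
cat > h.py <<'E'
import numpy as np, cv2
from workcell import env, cams, job
def shot(n):
    c=cams.camera(n); return c
def world(c):
    z=c["z_map"]; h,w=z.shape; f=h/2/np.tan(np.radians(c["fovy"])/2)
    u,v=np.meshgrid(np.arange(w),np.arange(h))
    p=np.stack([(u-c["cx"])/f*z,-(v-c["cy"])/f*z,-z,np.ones_like(z)],-1)
    P=p@np.linalg.inv(c["camera_from_world"]).T
    P=P[...,:3]; P[z==0]=np.nan
    return P
E
python3 - <<'E'
from h import *
s=env.sense(); print({k:np.round(v,3) for k,v in s.items()}, env.grasp_offset)
for n in("top","side"):
    c=shot(n); print(n,[k for k in c],c["fovy"],c["cx"],c["cy"]); print(np.round(c["camera_from_world"],3).tolist())
    cv2.imwrite(f"pics/{n}0.png",c["image"][...,::-1]); np.save(f"{n}0.npy",world(c))
    np.save(f"{n}0i.npy",c["image"])
E
```

```text
pics
{'clock': np.float64(0.0), 'q': array([ 1.156,  0.277, -0.028,  1.268,  0.   ,  1.467]), 'joint_velocities': array([-0.002, -0.   ,  0.   , -0.   ,  0.001, -0.   ]), 'joint_torque': array([-2.0000e-03, -4.4551e+01,  2.9520e+01,  1.7000e-02, -0.0000e+00,
       -0.0000e+00]), 'eef_pos': array([0.191, 0.594, 0.23 ]), 'tcp_rot': array([ 0.155,  0.988, -0.001, -0.   ]), 'contact_force': array([-0.224, -0.198,  0.071]), 'torque': array([-0.002,  0.02 ,  0.013]), 'gripper_force': np.float64(0.0), 'opening': np.float64(0.085)} -0.0187
top ['image', 'z_map', 'fovy', 'cx', 'cy', 'camera_from_world'] 49.2652493063135 280.6732477761091 203.35009040100292
[[-0.016, -1.0, 0.002, -0.034], [0.988, -0.015, 0.156, -0.572], [-0.156, 0.005, 0.988, -1.361], [0.0, 0.0, 0.0, 1.0]]
side ['image', 'z_map', 'fovy', 'cx', 'cy', 'camera_from_world'] 54.318851762482424 279.08994561698324 202.9317311505362
[[0.95, -0.313, -0.006, -0.558], [0.161, 0.469, 0.868, -0.143], [-0.269, -0.826, 0.496, -1.206], [0.0, 0.0, 0.0, 1.0]]
```

View pics/top0.png

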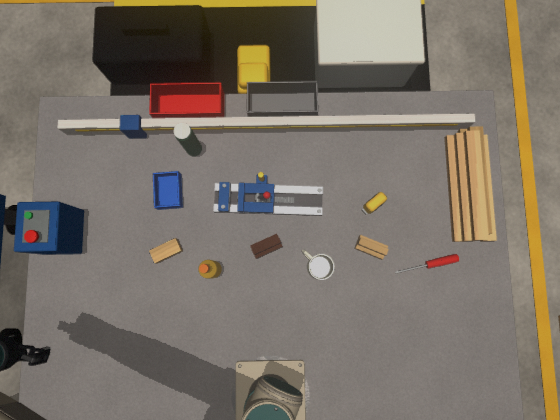

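View pics/side0.png

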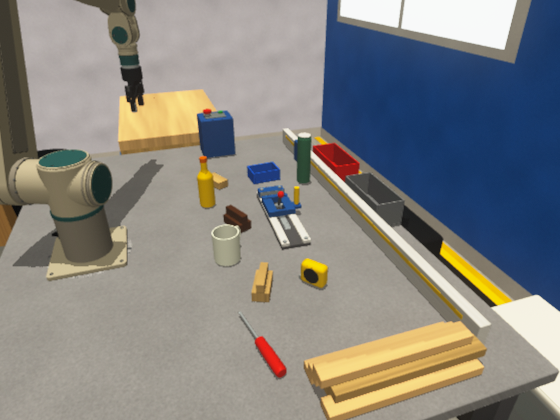

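The top view shows the vice at about (268,198) with its fixed jaw to the left (world +y), the knob near (266,196), the post near (261,176) and the dark batten at (266,246). The side view agrees. Next I'll take measurements.

Run:
```python
from h import *
P=np.load("top0.npy"); I=np.load("top0i.npy"); 
cv2.imwrite("pics/crop1.png",cv2.resize(I[165:275,200:340],None,fx=5.5,fy=5.2,interpolation=cv2.INTER_CUBIC)[...,::-1])
hsv=cv2.cvtColor(I,cv2.COLOR_RGB2HSV).astype(int); H,S,V=[hsv[...,i] for i in range(3)]
def box(m,name):
    Q=P[m]; Q=Q[~np.isnan(Q[:,0])]
    r=cv2.minAreaRect(Q[:,:2].astype(np.float32)*1000)
    print(name,len(Q),"rect",np.round(r[0],1),np.round(r[1],1),round(r[2],1),"mean",np.round(Q.mean(0),4),"zpct",np.round(np.percentile(Q[:,2],[5,50,95]),4))
R=np.zeros(H.shape,bool)
def reg(y0,y1,x0,x1):
    m=R.copy(); m[y0:y1,x0:x1]=1; return m
Z=P[...,2]
vr=reg(170,222,205,330)
blue=(H>100)&(H<130)&(S>120)
box(vr&blue&(np.indices(H.shape)[1]<233)&(Z>.035),"fixedjaw")
box(vr&blue&(np.indices(H.shape)[1]>=233)&(Z>.03)&(Z<.052),"movjaw")
box(vr&(Z>.012)&(Z<.028)&(S<60)&(V>120),"rails")
box(vr&(Z>.012)&(Z<.2),"vice")
box(vr&((H<8)|(H>172))&(S>150)&(Z>.06),"knob")
box(vr&(H>20)&(H<35)&(S>150)&(Z>.05),"post")
b=reg(230,262,245,290)
box(b&(Z>.01),"batten"); box(b&(Z>.042),"tongue")
box(reg(250,285,300,340)&(Z>.02),"mug")
box(reg(255,285,190,225)&(Z>.02),"glue")
box(reg(120,160,170,205)&(Z>.05),"spray")
print("floor z",np.nanmedian(Z[205:225,340:360]),np.nanmedian(Z[290:310,240:300]))
```

```text
fixedjaw 213 rect [597.8 133.5] [28.9 87.5] 87.9 mean [0.5968 0.1334 0.0421] zpct [0.0375 0.0419 0.0472]
movjaw 712 rect [607.2  34.4] [108.2 115.3] 88.4 mean [0.5958 0.0349 0.0397] zpct [0.0337 0.0396 0.0456]
rails 945 rect [591.2  -2.7] [339.8  90.5] 87.3 mean [ 0.5885 -0.0547  0.0184] zpct [0.0135 0.0184 0.0235]
vice 2501 rect [604.6  -3.3] [339.8 118.2] 87.4 mean [0.593  0.0091 0.0318] zpct [0.0136 0.034  0.0479]
knob 33 rect [591.1   0.6] [17.8 14.9] 88.5 mean [ 5.906e-01 -2.000e-04  9.640e-02] zpct [0.0898 0.0962 0.1027]
post 21 rect [652.1  16.5] [12.5 14.9] 62.8 mean [0.6522 0.0167 0.0949] zpct [0.0898 0.0947 0.1013]
batten 431 rect [444.1   4.7] [44.4 89.6] 23.4 mean [0.4429 0.0044 0.0384] zpct [0.0221 0.0318 0.0556]
tongue 202 rect [443.9   4.6] [20.4 89.4] 24.1 mean [0.4438 0.0047 0.0519] zpct [0.0466 0.0521 0.0567]
mug 248 rect [ 380.2 -144.1] [99.7 74.8] 76.1 mean [ 0.3836 -0.152   0.0707] zpct [0.0276 0.0778 0.0917]
glue 339 rect [375.6 170.2] [51.6 52.7] 68.0 mean [0.375  0.1635 0.1215] zpct [0.0448 0.1194 0.179 ]
spray 740 rect [786.9 247.2] [109.1 102.2] 86.5 mean [0.7753 0.2322 0.1251] zpct [0.0588 0.1246 0.1903]
floor z -0.0013118407938179644 -0.0017541456912304465
```

View pics/crop1.png

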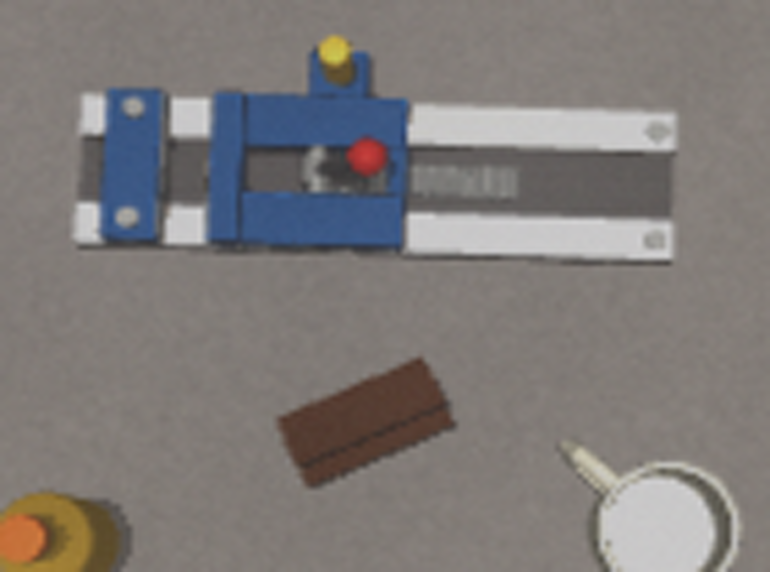

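Emit:
jog_arm --pt "-1 0.667 -1 0 0 0 0.5" --pt "-1 0.667 -1 0 0 0 0.5" --pt "-1 0.667 -1 0 0 0 0.5" --pt "-1 0.667 -1 0 0 0 0.5" --pt "-1 0.667 -1 0 0 0 0.5" --pt "-1 0.667 -1 0 0 0 0.5" --pt "-1 0.667 -1 0 0 0 0.5"

```text
clock: 0.68
eef_pos: [0.292, 0.4442, 0.231]
tcp_rot: [0.026, 1.0, 0.0, -0.0]
contact_force: [-0.4, 0.7, -0.1]
opening: 0.0008
gripper_force: 0.0
```

Emit:
jog_arm --pt "-1 0.667 -1 0 0 0 0" --pt "-1 0.667 -1 0 0 0 0" --pt "-1 0.667 -1 0 0 0 0" --pt "-1 0.667 -1 0 0 0 0" --pt "-1 0.667 -1 0 0 0 0" --pt "-1 0.667 -1 0 0 0 0" --pt "-1 0.667 -1 0 0 0 0"

```text
clock: 1.27
eef_pos: [0.3919, 0.2956, 0.2312]
tcp_rot: [0.025, 1.0, 0.0, -0.0]
contact_force: [-0.1, 0.1, 0.8]
opening: 0.0
gripper_force: 0.0
```

Emit:
jog_arm --pt "-1 0.667 -1 0 0 0 0" --pt "-1 0.667 -1 0 0 0 0" --pt "-1 0.667 -1 0 0 0 0" --pt "-1 0.667 -1 0 0 0 0" --pt "-1 0.667 -1 0 0 0 0" --pt "-1 0.667 -1 0 0 0 0" --pt "-1 0.667 -1 0 0 0 0"

```text
clock: 1.85
eef_pos: [0.4916, 0.1462, 0.231]
tcp_rot: [0.025, 1.0, 0.0, -0.001]
contact_force: [0.9, -0.3, -0.0]
opening: -0.0003
gripper_force: 0.0
```

Emit:
jog_arm --pt "-1 0.667 -1 0 0 0 0" --pt "-1 0.667 -1 0 0 0 0" --pt "-1 0.667 -1 0 0 0 0" --pt "-1 0.667 -1 0 0 0 0" --pt "-1 0.667 -1 0 0 0 0" --pt "-1 0.667 -1 0 0 0 0" --pt "-1 0.667 -1 0 0 0 0"

```text
clock: 2.43
eef_pos: [0.5914, -0.0032, 0.2309]
tcp_rot: [0.024, 1.0, 0.001, -0.001]
contact_force: [-0.2, 0.6, -0.3]
opening: 0.0001
gripper_force: 0.0
```

Emit:
jog_arm --pt "-1 0 -0.267 0 0 0 0" --pt "-1 0 -0.267 0 0 0 0" --pt "-1 0 -0.267 -0.4 0 0 0" --pt "-1 0 -0.267 -0.7 0 0 0" --pt "-1 0 -0.267 -1 0 0 0" --pt "-1 0 -0.267 -1 0 0 0" --pt "-1 0 -0.267 -1 0 0 0"

```text
clock: 3.02
eef_pos: [0.5848, -0.0413, 0.0749]
tcp_rot: [0.024, 1.0, 0.001, -0.007]
contact_force: [-2.3, 0.6, -1.1]
opening: -0.0001
gripper_force: 0.0
```

Emit:
jog_arm --pt "-1 0 0.08 0 0 0 0" --pt "-1 0 0.16 0 0 0 0" --pt "-1 0 0.24 0 0 0 0" --pt "-1 0 0.32 0 0 0 0" --pt "-1 0 0.4 0 0 0 0" --pt "-1 0 0.48 0 0 0 0" --pt "-1 0 0.52 0 0 0 0" --pt "-1 0 0.52 0 0 0 0" --pt "-1 0 0.52 0 0 0 0" --pt "-1 0 0.52 0.3 0 0 0" --pt "-1 0 0.52 0.6 0 0 0" --pt "-1 0 0.52 0.6 0 0 0"

```text
clock: 4.02
eef_pos: [0.5964, 0.0322, 0.1785]
tcp_rot: [0.025, 1.0, -0.0, 0.006]
contact_force: [1.4, -0.7, 1.1]
opening: -0.0002
gripper_force: 0.0
```

Run:
```python
from h import *
c=shot("side"); cv2.imwrite("pics/s1.png",cv2.resize(c["image"][110:250,190:350],None,fx=4,fy=4)[...,::-1])
```

```text
(no output)
```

View pics/s1.png

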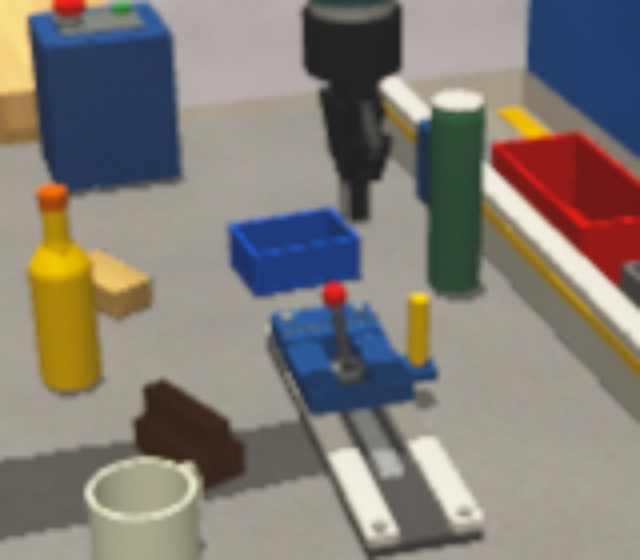

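The side crop shows the lever leaning toward the fixed jaw: knob at (334,294), pivot near (346,370). I'll check where the knob and post are numerically.

```bash
cat >> h.py <<'E'
O=np.array([.5912,-.0027]); U=np.array([.0462,.9989]); W=np.array([-.9989,.0462])
def vc(p): p=np.asarray(p)[...,:2]-O; return np.round([p@U,p@W],4)
def find():
    for n in("side","top"):
        c=shot(n); P=world(c); h=cv2.cvtColor(c["image"],cv2.COLOR_RGB2HSV).astype(int); H,S,V=h[...,0],h[...,1],h[...,2]
        near=(abs(P[...,0]-.61)<.08)&(abs(P[...,1]-.02)<.16)
        for nm,m in(("knob",near&((H<8)|(H>172))&(S>150)&(P[...,2]>.06)&(P[...,2]<.115)),("post",near&(H>20)&(H<35)&(S>150)&(P[...,2]>.05)&(P[...,2]<.115))):
            if m.sum()>5: q=P[m].mean(0); print(n,nm,m.sum(),np.round(q,4),"vice",vc(q))
E
python3 -c "
from h import *
find(); s=env.sense(); print(s['eef_pos'],s['clock'])"
```

```text
side knob 23 [0.5952 0.0862 0.0867] vice [0.0889 0.0001]
side post 67 [0.6525 0.0345 0.075 ] vice [ 0.0399 -0.0595]
[0.59278172 0.03231223 0.17223105] 4.1667
```

Emit:
jog_arm --pt "-1 0.42 0.267 0 0 0 0" --pt "-1 0.42 0.267 0 0 0 0" --pt "-1 0.42 0.267 0 0 0 0" --pt "-1 0.42 0.267 -0.25 0 0 0" --pt "-1 0.42 0.267 -0.5 0 0 0" --pt "-1 0.42 0.267 -0.733 0 0 0" --pt "-1 0.42 0.267 -0.733 0 0 0" --pt "-1 0.42 0.267 -0.733 0 0 0"

```text
clock: 4.83
eef_pos: [0.6522, 0.0724, 0.0577]
tcp_rot: [0.025, 1.0, -0.0, -0.003]
contact_force: [-0.5, 0.3, 0.6]
opening: 0.0003
gripper_force: 0.0
```

Emit:
jog_arm --pt "-1 0 -0.06 0 0 0 0" --pt "-1 -0.006 -0.12 0 0 0 0" --pt "-1 -0.009 -0.18 0 0 0 0" --pt "-1 -0.012 -0.24 0 0 0 0" --pt "-1 -0.015 -0.3 0 0 0 0" --pt "-1 -0.018 -0.36 0 0 0 0" --pt "-1 -0.02 -0.42 0 0 0 0" --pt "-1 -0.023 -0.48 0 0 0 0" --pt "-1 -0.025 -0.54 0 0 0 0" --pt "-1 -0.027 -0.58 0 0 0 0" --pt "-1 -0.027 -0.58 0 0 0 0" --pt "-1 -0.027 -0.58 0 0 0 0"

```text
clock: 5.83
eef_pos: [0.6523, -0.0157, 0.0622]
tcp_rot: [0.026, 1.0, -0.001, 0.001]
contact_force: [-0.4, 0.4, 0.7]
opening: -0.0003
gripper_force: 0.0
```

```bash
python3 -c "
from h import *
find(); s=env.sense(); print(s['eef_pos'],vc(s['eef_pos']),s['clock'])"
```

```text
side knob 29 [0.5917 0.0063 0.0872] vice [ 0.0091 -0.0001]
side post 70 [ 0.6487 -0.0444  0.0779] vice [-0.039  -0.0593]
[ 0.65207651 -0.01477984  0.06213819] [-0.0093 -0.0614] 5.9333
```

Emit:
jog_arm --pt "-1 0 0.1 0 0 0 0" --pt "-1 0 0.1 0.3 0 0 0" --pt "-1 0 0.1 0.667 0 0 0" --pt "0.2 0 0.1 0.667 0 0 -0.2" --pt "0.2 -0.333 0.1 0.667 0 0 -0.5" --pt "0.2 -0.667 0.1 0.667 0 0 -1" --pt "0.2 -0.667 0.1 0.667 0 0 -1" --pt "0.2 -0.667 0.1 0.667 0 0 -1"

```text
clock: 6.6
eef_pos: [0.5458, 0.0025, 0.1611]
tcp_rot: [0.285, 0.959, -0.0, -0.002]
contact_force: [0.3, -0.3, -0.3]
opening: 0.0512
gripper_force: 0.0
```

Emit:
jog_arm --pt "0.2 -0.7 0.027 0 0 0 -1" --pt "0.2 -0.7 0.027 0 0 0 -1" --pt "0.2 -0.7 0.027 0 0 0 -1" --pt "0.2 -0.7 0.027 0 0 0 -1" --pt "0.2 -0.7 0.027 0 0 0 -1" --pt "0.2 -0.7 0.027 0 0 0 -1" --pt "0.2 -0.7 0.027 0 0 0 -1"

```text
clock: 7.18
eef_pos: [0.4471, 0.0052, 0.162]
tcp_rot: [0.52, 0.854, 0.0, 0.001]
contact_force: [-0.3, -0.0, 1.0]
opening: 0.0512
gripper_force: 0.0
```

Run:
```python
from h import *
s=env.sense(); x,y,z,w=s['tcp_rot']; print(np.round(s['eef_pos'],4),"close ang",2*np.degrees(np.arctan2(y,x))-90,s['opening'],s['clock'])
c=shot("side");P=world(c)
h=cv2.cvtColor(c["image"],cv2.COLOR_RGB2HSV);m=(abs(P[...,0]-.444)<.07)&(abs(P[...,1]-.005)<.07)&(P[...,2]>.01)&(P[...,2]<.07)
Q=P[m]; print(m.sum(),cv2.minAreaRect((Q[:,:2]*1000).astype(np.float32)),np.percentile(Q[:,2],[5,95]))
```

```text
[0.4471 0.0052 0.162 ] close ang 27.317177386360996 0.05117589099010579 7.1833
409 ((445.64202880859375, 3.8717613220214844), (46.686614990234375, 96.2694320678711), 26.713964462280273) [0.01385247 0.05460752]
```

Emit:
jog_arm --pt "0.2 -0.017 0 -0.25 0 0 -0.12" --pt "0.2 -0.017 0 -0.5 0 0 -0.12" --pt "0.2 -0.017 0 -0.7 0 0 -0.12" --pt "0.2 -0.017 0 -0.82 0 0 -0.12" --pt "0.2 -0.017 0 -0.87 0 0 -0.12" --pt "0.2 -0.017 0 -0.87 0 0 -0.12" --pt "0.2 -0.017 0 -0.87 0 0 -0.12" --pt "-1 -0.017 0 -0.87 0 0 -0.12" --pt "-1 -0.017 0 -0.87 0 0 -0.12" --pt "-1 -0.017 0 -0.87 0 0 -0.12" --pt "-1 -0.017 0 -0.87 0 0 -0.12" --pt "-1 -0.017 0 -0.87 0 0 -0.12" --pt "-1 -0.017 0 -0.87 0 0 -0.12"

```text
clock: 8.32
eef_pos: [0.4454, 0.0047, 0.0325]
tcp_rot: [0.548, 0.836, 0.001, 0.002]
contact_force: [0.2, 0.3, 7.2]
opening: 0.0187
gripper_force: 59.9
```

Emit:
jog_arm --pt "-1 0 0 0.2 0 0 0" --pt "-1 0 0 0.5 0 0 0" --pt "-1 0 0.1 0.8 0 0 0.2" --pt "-1 0 0.3 0.8 0 0 0.4" --pt "-1 0 0.57 0.8 0 0 0.6" --pt "-1 0 0.57 0.8 0 0 0.8" --pt "-1 0 0.57 0.8 0 0 1" --pt "-1 0 0.57 0.8 0 0 1"

```text
clock: 8.98
eef_pos: [0.4428, 0.0912, 0.151]
tcp_rot: [0.311, 0.95, -0.0, 0.0]
contact_force: [0.2, -0.4, -0.7]
opening: 0.0189
gripper_force: 59.2
```

Emit:
jog_arm --pt "-1 0.15 0 0 0 0 0.2" --pt "-1 0.3 0 0 0 0 0.4" --pt "-1 0.45 0 0 0 0 0.6" --pt "-1 0.6 0 0 0 0 0.8" --pt "-1 0.75 0 0 0 0 1" --pt "-1 0.9 0 0 0 0 1" --pt "-1 1 0 0 0 0 1" --pt "-1 1 0 0 0 0 1" --pt "-1 1 0 0 0 0 1"

```text
clock: 9.73
eef_pos: [0.5931, 0.0898, 0.1503]
tcp_rot: [0.058, 0.998, -0.0, -0.001]
contact_force: [-0.4, -1.0, 0.0]
opening: 0.0188
gripper_force: 59.2
```

```bash
cat >> h.py <<'E'
def st():
    s=env.sense(); x,y,z,w=s['tcp_rot']; print(np.round(s['eef_pos'],4),vc(s['eef_pos']),"close ang",2*np.degrees(np.arctan2(y,x))-90,s['opening'],s['clock'])
E
python3 - <<'E'
from h import *
st()
c=shot("side");P=world(c);z=env.sense()['eef_pos'][2]
cv2.imwrite("pics/s2.png",cv2.resize(c["image"][110:250,190:350],None,fx=4,fy=4)[...,::-1])
c=shot("top");P=world(c)
cv2.imwrite("pics/t2.png",cv2.resize(c["image"][165:275,200:340],None,fx=5,fy=5)[...,::-1])
E
```

```text
[0.5931 0.0898 0.1503] [0.0925 0.0023] close ang 83.36997937383688 0.01877524261974253 9.7333
```

View pics/s2.png

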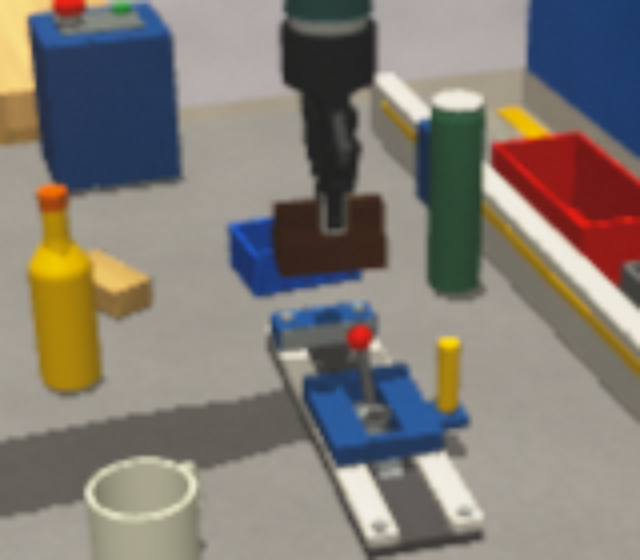

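Emit:
jog_arm --pt "-1 0.015 0 -0.1 0 0 0.13" --pt "-1 0.015 0 -0.25 0 0 0.13" --pt "-1 0.015 0 -0.4 0 0 0.13" --pt "-1 0.015 0 -0.5 0 0 0.13" --pt "-1 0.015 0 -0.58 0 0 0.13" --pt "-1 0.015 0 -0.63 0 0 0.13" --pt "-1 0.015 0 -0.65 0 0 0.13" --pt "-1 0.015 0 -0.65 0 0 0.13" --pt "-1 0.015 0 -0.65 0 0 0.13"

```text
clock: 10.58
eef_pos: [0.5963, 0.0905, 0.0543]
tcp_rot: [0.022, 1.0, 0.0, 0.001]
contact_force: [-0.9, 0.1, -0.6]
opening: 0.0189
gripper_force: 59.2
```

```bash
cat >> h.py <<'E'
def batt():
    for n in("side","top"):
        c=shot(n);P=world(c);h=cv2.cvtColor(c["image"],cv2.COLOR_RGB2HSV).astype(int)
        m=((h[...,0]<15)|(h[...,0]>172))&(h[...,1]>80)&(h[...,2]<130)&(h[...,2]>20)&(abs(P[...,0]-.6)<.07)&(abs(P[...,1]-.09)<.05)&(P[...,2]<.12)
        Q=P[m]
        if len(Q)<20: continue
        q=Q[:,:2]-O; q=np.c_[q@U,q@W,Q[:,2]]*1000
        print(n,len(Q),"vice mm pct",np.round(np.percentile(q,[1,5,50,95,99],axis=0),1).T.tolist(), np.round(cv2.minAreaRect(q[:,:2].astype(np.float32))[2],1))
    return c
E
python3 - <<'E'
from h import *
st(); batt()
E
```

```text
[0.5963 0.0905 0.0543] [ 0.0933 -0.0008] close ang 87.42851595837087 0.018877932918149966 10.5833
side 335 vice mm pct [[66.1, 67.4, 77.8, 93.4, 105.7], [-41.0, -38.8, 15.3, 43.4, 43.9], [22.7, 25.2, 49.5, 76.1, 77.7]] 83.2
top 25 vice mm pct [[70.4, 70.6, 73.8, 77.2, 78.4], [7.5, 8.3, 23.9, 41.2, 42.1], [39.7, 44.3, 47.9, 52.1, 52.3]] 2.5
```

Emit:
jog_arm --pt "-1 0 0 -0.007 0 0 0" --pt "-1 0 0 -0.014 0 0 0" --pt "-1 0 0 -0.017 0 0 0" --pt "-1 0 0 -0.017 0 0 0"

```text
clock: 11.02
eef_pos: [0.5965, 0.0905, 0.0525]
tcp_rot: [0.022, 1.0, 0.0, 0.001]
contact_force: [-2.7, -0.4, 6.7]
opening: 0.0187
gripper_force: 60.3
```

Emit:
jog_arm --pt "-0.1 0 0 0 0 0 0" --pt "-0.1 0 0 0 0 0 0" --pt "-0.1 0 0 0 0 0 0" --pt "-0.1 0 0 0.05 0 0 0" --pt "-0.1 0 0 0.2 0 0 0" --pt "-0.1 0 0 0.45 0 0 0" --pt "-0.1 0 0 0.667 0 0 0" --pt "-0.1 0 0 0.667 0 0 0"

```text
clock: 11.68
eef_pos: [0.6009, 0.0907, 0.1591]
tcp_rot: [0.022, 1.0, 0.0, 0.007]
contact_force: [2.2, 0.1, 0.7]
opening: 0.0385
gripper_force: 0.0
```

Run:
```python
from h import *
st(); batt(); find()
```

```text
[0.6009 0.0907 0.1591] [ 0.0938 -0.0053] close ang 87.43946005647214 0.03853916292822524 11.6833
side 379 vice mm pct [[66.0, 67.9, 81.0, 93.4, 105.9], [-41.6, -37.1, 9.4, 42.9, 43.4], [22.6, 25.0, 50.5, 74.1, 75.5]] 86.6
top 101 vice mm pct [[69.5, 70.8, 77.8, 88.1, 88.6], [-12.0, -10.2, 11.3, 41.4, 45.1], [38.5, 42.6, 47.4, 75.3, 76.7]] 1.8
side knob 36 [0.5927 0.0057 0.087 ] vice [ 0.0084 -0.0011]
side post 63 [ 0.6491 -0.0463  0.0777] vice [-0.0409 -0.0598]
top knob 27 [0.5914 0.009  0.0908] vice [0.0117 0.0004]
top post 22 [ 0.6491 -0.0416  0.0963] vice [-0.0362 -0.0596]
```

Emit:
jog_arm --pt "-1 0.347 -0.25 0 0 0 0" --pt "-1 0.347 -0.5 0 0 0 0" --pt "-1 0.347 -0.75 0 0 0 0" --pt "-1 0.347 -1 0 0 0 0" --pt "-1 0.347 -1 0 0 0 0" --pt "-1 0.347 -1 0 0 0 0"

```text
clock: 12.38
eef_pos: [0.6462, -0.0619, 0.1486]
tcp_rot: [0.024, 1.0, 0.0, -0.002]
contact_force: [-0.3, 0.2, -0.6]
opening: 0.0003
gripper_force: 0.0
```

Emit:
jog_arm --pt "-1 0 -0.1 0 0 0 0" --pt "-1 0 -0.1 -0.2 0 0 0" --pt "-1 0 -0.1 -0.4 0 0 0" --pt "-1 0 -0.1 -0.6 0 0 0" --pt "-1 0 -0.1 -0.6 0 0 0" --pt "-1 0 -0.1 -0.6 0 0 0"

```text
clock: 12.88
eef_pos: [0.6456, -0.0733, 0.0592]
tcp_rot: [0.022, 1.0, 0.0, -0.002]
contact_force: [0.7, 0.3, 1.0]
opening: -0.0002
gripper_force: 0.0
```

Emit:
jog_arm --pt "-1 0 0.05 0 0 0 0" --pt "-1 0.005 0.1 0 0 0 0" --pt "-1 0.007 0.15 0 0 0 0" --pt "-1 0.009 0.2 0 0 0 0" --pt "-1 0.011 0.24 0 0 0 0" --pt "-1 0.013 0.28 0 0 0 0" --pt "-1 0.013 0.3 0 0 0 0" --pt "-1 0.013 0.3 0 0 0 0" --pt "-1 0.013 0.3 0 0 0 0"

```text
clock: 13.63
eef_pos: [0.6495, -0.0286, 0.0608]
tcp_rot: [0.022, 1.0, 0.001, -0.0]
contact_force: [-0.5, 0.1, -0.2]
opening: 0.0003
gripper_force: 0.0
```

Run:
```python
from h import *
st(); batt(); find()
```

```text
[ 0.6495 -0.0286  0.0608] [-0.0232 -0.0594] close ang 87.47828522108031 0.000278659323561442 13.6333
side 256 vice mm pct [[56.9, 69.9, 82.9, 97.4, 107.8], [-41.6, -38.6, 11.4, 43.0, 43.8], [28.2, 43.4, 56.4, 75.0, 76.1]] 82.7
top 151 vice mm pct [[84.3, 87.1, 100.4, 112.1, 112.6], [-42.8, -41.0, -13.2, 27.0, 38.7], [42.1, 43.1, 69.6, 76.4, 78.1]] 84.6
side knob 42 [0.595  0.0457 0.0843] vice [ 0.0485 -0.0015]
```

Emit:
jog_arm --pt "-1 0 0.008 0 0 0 0" --pt "-1 0 0.015 0 0 0 0" --pt "-1 0 0.022 0 0 0 0" --pt "-1 0 0.028 0 0 0 0" --pt "-1 0 0.028 0 0 0 0"

```text
clock: 14.25
eef_pos: [0.6494, -0.0259, 0.0606]
tcp_rot: [0.023, 1.0, -0.001, -0.0]
contact_force: [0.7, -3.6, -2.4]
opening: 0.0002
gripper_force: 1.8
```

Emit:
jog_arm --pt "-1 0 0.007 0 0 0 0" --pt "-1 0 0.013 0 0 0 0" --pt "-1 0 0.013 0 0 0 0"

```text
clock: 14.5
eef_pos: [0.6495, -0.0234, 0.0607]
tcp_rot: [0.022, 1.0, -0.0, -0.0]
contact_force: [0.9, -3.9, -2.9]
opening: -0.0
gripper_force: 1.6
```

Only the jaw's drag is felt so far, so I'll keep pushing.

Emit:
jog_arm --pt "-1 0 0.007 0 0 0 0" --pt "-1 0 0.013 0 0 0 0" --pt "-1 0 0.02 0 0 0 0" --pt "-1 0 0.02 0 0 0 0"

```text
clock: 14.83
eef_pos: [0.6496, -0.0201, 0.0609]
tcp_rot: [0.022, 1.0, 0.0, 0.0]
contact_force: [0.8, -3.2, -2.5]
opening: 0.0001
gripper_force: 1.5
```

Run:
```python
from h import *
st(); batt(); find()
```

```text
[ 0.6496 -0.0201  0.0609] [-0.0147 -0.0591] close ang 87.45031553887776 9.724370434316394e-05 14.8333
side 257 vice mm pct [[54.9, 75.5, 89.9, 103.0, 107.4], [-42.8, -39.3, 10.2, 43.2, 43.9], [27.6, 44.1, 58.2, 75.1, 76.9]] 83.6
top 100 vice mm pct [[93.8, 96.3, 107.3, 117.4, 118.0], [-43.1, -41.3, -20.2, 18.3, 28.5], [40.2, 42.0, 69.4, 76.8, 78.5]] 89.0
side knob 38 [0.5957 0.0545 0.085 ] vice [ 0.0574 -0.0018]
```

Emit:
jog_arm --pt "-1 0 0.007 0 0 0 0" --pt "-1 0 0.013 0 0 0 0" --pt "-1 0 0.013 0 0 0 0"

```text
clock: 15.28
eef_pos: [0.6496, -0.0198, 0.061]
tcp_rot: [0.023, 1.0, -0.002, 0.0]
contact_force: [-0.6, -6.7, -2.2]
opening: -0.0001
gripper_force: 3.3
```

Emit:
jog_arm --pt "-1 0 0.007 0 0 0 0" --pt "-1 0 0.013 0 0 0 0" --pt "-1 0 0.013 0 0 0 0"

```text
clock: 15.53
eef_pos: [0.6496, -0.0198, 0.0611]
tcp_rot: [0.023, 1.0, -0.004, -0.0]
contact_force: [-1.0, -11.1, -1.9]
opening: -0.0001
gripper_force: 5.5
```

Emit:
jog_arm --pt "-1 0 -0.05 0 0 0 0" --pt "-1 0 -0.12 0 0 0 0" --pt "-1 0 -0.12 0.2 0 0 0" --pt "-1 0 -0.12 0.4 0 0 0" --pt "-1 0 -0.12 0.6 0 0 0" --pt "-1 0 -0.12 0.6 0 0 0"

```text
clock: 16.03
eef_pos: [0.6544, -0.0349, 0.1587]
tcp_rot: [0.022, 1.0, 0.0, 0.006]
contact_force: [2.0, -0.7, 0.3]
opening: 0.0001
gripper_force: 0.0
```

Run:
```python
from h import *
st(); batt(); find()
```

```text
[ 0.6544 -0.0349  0.1587] [-0.0292 -0.0646] close ang 87.456368140748 7.416434408741418e-05 16.0333
side 262 vice mm pct [[48.6, 77.1, 89.9, 104.2, 107.8], [-42.7, -39.3, 10.6, 43.2, 43.8], [27.6, 42.7, 58.2, 74.9, 81.0]] 83.5
top 164 vice mm pct [[90.2, 93.3, 106.2, 117.1, 118.2], [-42.7, -40.1, -11.3, 33.8, 43.2], [41.2, 43.2, 70.0, 76.8, 78.3]] 87.8
side knob 38 [0.5956 0.0545 0.085 ] vice [ 0.0573 -0.0018]
side post 56 [ 0.6506 -0.0042  0.075 ] vice [ 0.0013 -0.0594]
```

Emit:
jog_arm --pt "-1 0 0.3 0 0 0 0" --pt "-1 -0.2 0.6 0 0 0 0" --pt "-1 -0.363 0.847 0 0 0 0" --pt "-1 -0.363 0.847 0 0 0 0" --pt "-1 -0.363 0.847 0 0 0 0" --pt "-1 -0.363 0.847 -0.1 0 0 0" --pt "-1 -0.363 0.847 -0.2 0 0 0" --pt "-1 -0.363 0.847 -0.3 0 0 0" --pt "-1 -0.363 0.847 -0.37 0 0 0" --pt "-1 -0.363 0.847 -0.41 0 0 0" --pt "-1 -0.363 0.847 -0.43 0 0 0" --pt "-1 -0.363 0.847 -0.43 0 0 0"

```text
clock: 17.23
eef_pos: [0.5946, 0.0922, 0.0854]
tcp_rot: [0.023, 1.0, -0.0, -0.001]
contact_force: [0.2, 0.2, -0.8]
opening: 0.0006
gripper_force: 0.0
```

Emit:
jog_arm --pt "-1 0 -0.03 0 0 0 0" --pt "-1 0 -0.06 0 0 0 0" --pt "-1 0 -0.09 0 0 0 0" --pt "-1 0 -0.12 0 0 0 0" --pt "-1 0 -0.15 0 0 0 0" --pt "-1 0 -0.18 0 0 0 0" --pt "-1 0 -0.18 0 0 0 0"

```text
clock: 17.82
eef_pos: [0.5954, 0.065, 0.087]
tcp_rot: [0.023, 1.0, 0.0, 0.0]
contact_force: [0.6, 2.0, 1.5]
opening: -0.0001
gripper_force: 1.3
```

Run:
```python
from h import *
st(); find()
```

```text
[0.5954 0.065  0.087 ] [ 0.0678 -0.001 ] close ang 87.39586671348894 -6.769146917282113e-05 17.8167
side knob 36 [0.5945 0.0445 0.0853] vice [ 0.0473 -0.0011]
side post 71 [ 0.6502 -0.0099  0.0762] vice [-0.0045 -0.0593]
top post 23 [ 0.6506 -0.0058  0.0964] vice [-0.0004 -0.0594]
```

The jaw slid back with the lever because the tip touched the ball above its equator. I'll go lower and push with a lifting motion; the jaw can be pushed snug again with the pawl engaged.

Emit:
jog_arm --pt "-1 0 0.03 0 0 0 0" --pt "-1 0 0.03 -0.05 0 0 0" --pt "-1 0 0.03 -0.13 0 0 0" --pt "-1 0 0.03 -0.13 0 0 0" --pt "-1 0 0 -0.12 0 0 0" --pt "-1 0 -0.03 -0.1 0 0 0" --pt "-1 0 -0.06 -0.08 0 0 0" --pt "-1 0 -0.09 -0.06 0 0 0" --pt "-1 0 -0.12 -0.04 0 0 0" --pt "-1 0 -0.15 -0.02 0 0 0" --pt "-1 0 -0.18 0 0 0 0" --pt "-1 0 -0.21 0 0 0 0" --pt "-1 0 -0.24 0 0 0 0" --pt "-1 0 -0.24 0 0 0 0"

```text
clock: 19.08
eef_pos: [0.5951, 0.0285, 0.0865]
tcp_rot: [0.023, 1.0, -0.0, 0.0]
contact_force: [-0.2, 0.9, -0.8]
opening: 0.0
gripper_force: 0.0
```

Run:
```python
from h import *
st(); find()
```

```text
[0.5951 0.0285 0.0865] [ 0.0314 -0.0025] close ang 87.3763439047234 4.654295743406492e-05 19.0833
side knob 39 [ 0.5925 -0.0067  0.0982] vice [-0.0039 -0.0015]
side post 58 [ 0.6504 -0.0131  0.0755] vice [-0.0077 -0.0596]
top knob 8 [ 0.5851 -0.0102  0.1003] vice [-0.0078  0.0057]
top post 9 [ 0.6485 -0.0114  0.0961] vice [-0.006  -0.0577]
```

Emit:
jog_arm --pt "-1 0 -0.03 0 0 0 0" --pt "-1 0 -0.06 0 0 0 0" --pt "-1 0 -0.09 0 0 0 0" --pt "-1 0 -0.12 0 0 0 0" --pt "-1 0 -0.12 0 0 0 0" --pt "-1 0 -0.12 0.2 0 0 0" --pt "-1 0 -0.12 0.45 0 0 0" --pt "-1 0 -0.12 0.45 0 0 0"

```text
clock: 19.85
eef_pos: [0.6, 0.011, 0.1611]
tcp_rot: [0.022, 1.0, -0.0, 0.006]
contact_force: [1.8, -0.7, 1.4]
opening: 0.0001
gripper_force: 0.0
```

Run:
```python
from h import *
st(); find()
```

```text
[0.6    0.011  0.1611] [ 0.0141 -0.0081] close ang 87.42975438616702 0.00010803944497446504 19.85
side knob 32 [ 0.5893 -0.0337  0.0892] vice [-0.0311  0.0004]
side post 58 [ 0.6505 -0.0132  0.0753] vice [-0.0078 -0.0598]
top knob 23 [ 0.5898 -0.0304  0.0941] vice [-0.0277  0.0001]
```

Emit:
jog_arm --pt "-1 0.2 -0.2 0 0 0 0" --pt "-1 0.363 -0.363 0 0 0 0" --pt "-1 0.363 -0.363 0 0 0 0" --pt "-1 0.363 -0.363 0 0 0 0" --pt "-1 0.363 -0.363 -0.2 0 0 0" --pt "-1 0.363 -0.363 -0.4 0 0 0" --pt "-1 0.363 -0.363 -0.62 0 0 0" --pt "-1 0.363 -0.363 -0.62 0 0 0" --pt "-1 0.363 -0.363 -0.62 0 0 0"

```text
clock: 20.7
eef_pos: [0.6463, -0.0419, 0.0586]
tcp_rot: [0.022, 1.0, 0.001, -0.003]
contact_force: [-0.1, -0.3, -0.0]
opening: -0.0003
gripper_force: 0.0
```

Emit:
jog_arm --pt "-1 0 0.02 0 0 0 0" --pt "-1 0 0.04 0 0 0 0" --pt "-1 0 0.06 0 0 0 0" --pt "-1 0 0.08 0 0 0 0" --pt "-1 0 0.1 0 0 0 0" --pt "-1 0 0.12 0 0 0 0" --pt "-1 0 0.14 0 0 0 0" --pt "-1 0 0.155 0 0 0 0" --pt "-1 0 0.165 0 0 0 0" --pt "-1 0 0.17 0 0 0 0" --pt "-1 0 0.17 0 0 0 0"

```text
clock: 21.62
eef_pos: [0.6506, -0.0199, 0.0618]
tcp_rot: [0.023, 1.0, -0.003, 0.001]
contact_force: [0.7, -8.7, 4.4]
opening: -0.0003
gripper_force: 4.3
```

Snug again at the same position (−0.0199), with the force rising. I'll press slightly more, back off and check.

Emit:
jog_arm --pt "-1 0 0.015 0 0 0 0" --pt "-1 0 0.025 0 0 0 0" --pt "-1 0 0.025 0 0 0 0"

```text
clock: 21.87
eef_pos: [0.6506, -0.0199, 0.062]
tcp_rot: [0.024, 1.0, -0.007, 0.001]
contact_force: [-1.1, -17.3, 4.6]
opening: 0.0001
gripper_force: 8.8
```

Emit:
jog_arm --pt "-1 0 -0.08 0 0 0 0" --pt "-1 0 -0.16 0 0 0 0" --pt "-1 0 -0.16 0.3 0 0 0" --pt "-1 0 -0.16 0.6 0 0 0" --pt "-1 0 -0.16 1 0 0 0" --pt "-1 0.5 -0.6 1 0 0 0" --pt "-1 0.5 -1 1 0 0 0" --pt "-1 0.5 -1 1 0 0 0" --pt "-1 0.5 -1 1 0 0 0" --pt "-1 0.5 -1 1 0 0 0"

```text
clock: 22.7
eef_pos: [0.7265, -0.1689, 0.2105]
tcp_rot: [0.025, 1.0, -0.0, 0.001]
contact_force: [0.1, -0.1, 0.2]
opening: 0.0001
gripper_force: 0.0
```

Run:
```python
from h import *
st(); find(); c=batt()
cv2.imwrite("pics/t3.png",cv2.resize(c["image"][165:275,200:340],None,fx=5,fy=5)[...,::-1])
```

```text
[ 0.7265 -0.1689  0.2105] [-0.1597 -0.1429] close ang 87.17385533612332 9.536178119334153e-05 22.7
side knob 32 [ 0.5904 -0.0266  0.0887] vice [-0.0239 -0.0003]
side post 59 [ 0.651  -0.004   0.0769] vice [ 0.0015 -0.0598]
top knob 30 [ 0.5896 -0.0211  0.0926] vice [-0.0185  0.0008]
top post 23 [6.506e-01 1.000e-04 9.660e-02] vice [ 0.0056 -0.0592]
side 303 vice mm pct [[75.1, 77.9, 90.0, 103.4, 107.5], [-42.8, -38.7, 3.6, 42.8, 43.8], [27.4, 43.0, 58.4, 74.5, 75.5]] 74.1
top 349 vice mm pct [[77.8, 79.5, 96.9, 116.3, 117.8], [-42.8, -38.9, 1.8, 40.9, 45.4], [40.1, 42.1, 68.5, 76.3, 78.4]] 0.0
```

View pics/t3.png

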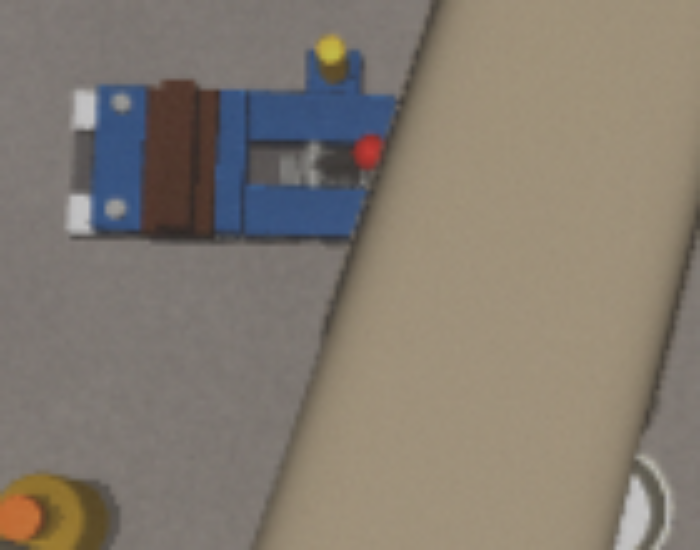

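The top crop shows the batten (185,155) held square between the jaws, with the knob (370,152) back on the engaged side. Handing in.

```bash
python3 -c "
from workcell import job
print(job.hand_in())"
```

```text
the job is handed in; nothing more can be done
None
```

I handed the job in at about 23 s: the camera check showed the dark batten clamped square and centred against the fixed jaw, tongue up, pawl back in the teeth, arm clear; hand-in returned no verdict, and I did not re-measure the bystanders.

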